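# Sort the parts of a dismantled battery module

## Robot

A 6-joint arm with a two-finger parallel gripper is mounted at the origin on the work surface. World frame = base frame: x ahead of the robot, y to its left, z up, the work surface at z = 0. Lengths are in m, angles in rad, forces in N, time in s.
With the tool pointing down it reaches from about 0.375 to 0.975 m from the base axis. Payload 3.8 kg.
Tool frame: the origin (TCP) lies midway between the tips of the shut fingers; the grasp point (between the pads) lies 19 mm behind it; z points along the fingers, y is the direction in which the jaws open and shut (so a half turn about z gives the same grasp; the last joint's range is limited). The gripper opens to 85 mm and grips with 20 to 120 N. Pads are 22 mm wide; open, the fingers measure 114 mm over their backs; the gripper's body (76 mm by 85 mm) begins 54 mm behind the grasp point. The pads swing forward as they close: fully open they stand 13 mm farther back than shut.
Start: joints at [-1.331, 0.264, 1.604, -0, 1.274, -0.037], TCP at [0.184, -0.649, 0.231] pointing down, gripper open.
Joint ranges: [-2.63, 2.63], [-0.94, 2.18], [0.31, 2.57], [-1.31, 4.45], [0, 2.66], [-2.55, 2.55]. Speed limits (rad/s): [2.57, 2.57, 3.14, 3.14, 3.14, 3.14].

## Interface

Orientations are given as a rotation vector (axis times angle).
In Python, from workcell import bot gives the robot as it stands.
- The arm moves only by the shell command python3 -m inch 'ROWS' [FORCE]. ROWS is JSON, a list of rows, each an object of numbers: "dx", "dy", "dz": the shift along the tool's x, y, z in m; "ax", "ay", "az": the turn, a rotation vector about the tool's x, y, z in degrees; "fingers": the opening, from -1 (shut) to 1 (fully open). A call has 1 to 20 rows; each row is the pose to reach, as a shift and turn from the pose measured when the call began, along the tool's axes at that moment; what a row does not reach only later rows make up. A row lasts 1/8 s, in which the tool goes at most 62.5 mm and 10.7 degrees, less where a joint would pass 70% of its speed; a pose out of reach is approached as far as the arm can. A call with a gripper value outside its range is refused whole. The fingers move at their own pace and stop on an object; FORCE is the grip in N (left out, the last holds). Time passes only in rows, so rows that repeat a pose let the fingers close. It gives the time, the measured TCP pose, the force and the opening at its end, in the units of the state.
- bot.read_state(): the state, without advancing time (a new reading comes with each control period).
- bot.read_camera(name): name is "side" or "top"; returns (picture, depth): 400x640x3 uint8, blue, green, red; 400x640 float32, m along the optical axis (not along the pixel's ray), 0 where there is no reading.
- bot.get_calibration(name): a dict with "intrinsics" (3x3 intrinsics, pixels), "view" (4x4, takes a point from world to camera coordinates). Camera axes: x right, y down, z forward; pixel columns grow to the right and rows downward; lengths in m; the calibration is good to about 2 mm. A picture is of the moment at which its call begins. get_calibration takes no time and is no camera call.
- bot.finish_job(): hands the job in, once; it reports no verdict.
Trained networks look in the newest picture that a camera, given by its name, has taken for a name from the list of things; names that differ only in an ending like _2 or _b are one class to them, and where a whole thing is asked for, a point or a joint stands for the part that bears it (a point fixed in the world has none). Each returns a list of dicts, best first, with "p" (0 to 1); they miss things now and then, are a little off and sometimes report something else, mostly with a low value. They report only what shows in the picture. A call takes as long as a camera call. They do not tell look-alikes from the thing itself.
- bot.masks_of(camera, thing): "region" (400x640 bool, what is visible of it) and "box" ([left, top, right, bottom] in pixels, round what is visible of it).
The state is a dict: "time": time; "q": joint angles; "joint_vel": joint speeds; "joint_torque": joint torques, N m; "tool_pos": TCP position; "tcp_rot": TCP orientation; "wrist_force": force on the tool from outside, world axes, zero at the start; "torque": the same for the moment, N m; "width": opening from 0.0 (shut) to 1.0 (fully open).
Only numpy, scipy, OpenCV 4.12 (cv2) and the standard library are available. Lean on these libraries where they do the work, as an engineer would, in place of code of your own. Each camera call takes 0.05 s, during which the arm holds its last target. There are 200 camera calls.

## Task

Sort the parts of the dismantled battery module: stand each of the three blue cells upright, fully down in the test cradle whose pocket matches its shape and size, and nest the loose square tray, open side up, fully home on the stack of trays of its own shape. Set the cells down gently without dropping them or tipping them over, and leave the glass jar where it is.

Things in the scene. Friction and masses are not known exactly. Their poses are not given: they have to be found in the camera images.
- large_cell_center (a point): Large round battery cell: upright cylinder, blue sleeve and metal top, 48 mm diameter, 80 mm high, about 0.36 kg. Stands upright on the bench at the start. Origin: its centre, half-way up; z up.
- small_cell_center (a point): Small round battery cell: upright cylinder, blue sleeve and metal top, 30 mm diameter, 66 mm high, about 0.12 kg. Stands upright on the bench at the start. Origin: its centre, half-way up; z up.
- flat_cell_center (a point): Flat (prismatic) battery cell: upright block, blue sleeve and metal top, 62 mm long (x) by 26 mm thick (y), 78 mm high including two steel terminals 4 mm high and 12 mm square, 20 mm either side of the middle along x; body 74 mm high; about 0.28 kg. Stands upright on the bench at the start. Origin: its centre, half-way up; z up.
- square_tray_center (a point): Loose single square stacking tray, grey plastic, open at the top: body 60 x 60 mm and 26 mm high with 3 mm walls, on a solid foot 46 x 46 mm and 8 mm high beneath it (total height 34 mm); about 45 g. Stands on its foot, open side up. Origin: its centre, 17 mm above the foot's underside; x and y along its sides, z up.
- square_stack_top (a point): Stack of two trays just like the loose square tray, fixed to the bench, 60 x 60 mm and 60 mm high; the top tray is open and empty, its cavity 54 x 54 mm and more than 20 mm deep. Another square tray nests with its foot 8 mm down in the cavity and its body resting on the rim, so that its origin lies 9 mm above this point. Origin: centre of the stack's top, level with the rim, 60 mm above the bench; x and y along its sides, z up.
- round_stack_top (a point): Stack of two round trays, grey plastic, fixed to the bench, 60 mm diameter and 60 mm high, with a round cavity of 54 mm diameter that a square foot does not enter. Origin: centre of its top, level with the rim, 60 mm above the bench.
- large_cradle_mouth (a point): Test cradle with a large round pocket, 64 mm diameter, block 90 x 90 mm. Fixed to the bench, black block 20 mm high with two small brass studs on top and a white floor with one brass contact in the pocket; the pocket is 15 mm deep, with its floor 5 mm above the bench. Origin: centre of the pocket's mouth, 20 mm above the bench; z up. 
- small_cradle_mouth (a point): Test cradle with a small round pocket, 46 mm diameter, block 72 x 72 mm. Fixed to the bench, black block 20 mm high with two small brass studs on top and a white floor with one brass contact in the pocket; the pocket is 15 mm deep, with its floor 5 mm above the bench. Origin: centre of the pocket's mouth, 20 mm above the bench; z up. 
- flat_cradle_mouth (a point): Test cradle with a rectangular pocket, 78 mm (x) by 42 mm (y), block 104 x 68 mm. Fixed to the bench, black block 20 mm high with two small brass studs on top and a white floor with one brass contact in the pocket; the pocket is 15 mm deep, with its floor 5 mm above the bench. Origin: centre of the pocket's mouth, 20 mm above the bench; z up. 
- bolt_jar_mid (a point): Bystander: closed glass jar with a white cap, 60 mm diameter, 85 mm high, near the left edge of the work. Origin: its centre. Leave it alone.
Not all that is in view belongs to the job. What is shaped like the part that bears square_stack_top but brown or orange is not meant. What is shaped like the part that bears flat_cradle_mouth but pink is not meant.

How it is judged:
At the end, for the whole second after the job is handed in: Each cell stands on its own cradle's pocket floor (within 13 mm of centre, 4 mm of seated height, 0.1 rad of upright); the square tray is nested on the square stack (within 8 mm of centre, 4 mm in height, 0.1 rad of level); all four are at rest (horizontal distance between large_cell_center and large_cradle_mouth below 0.013 m and height (world z) of large_cell_center between 0.041 and 0.049 m and angle between each of large_cell_center, small_cell_center, flat_cell_center, square_tray_center's own z axis and vertical below 0.1 rad and linear speed of each of large_cell, small_cell, flat_cell, square_tray below 0.02 m/s and horizontal distance between small_cell_center and small_cradle_mouth below 0.013 m and height (world z) of small_cell_center between 0.034 and 0.042 m and horizontal distance between flat_cell_center and flat_cradle_mouth below 0.013 m and height (world z) of flat_cell_center between 0.04 and 0.048 m and horizontal distance between square_tray_center and square_stack_top below 0.008 m and height (world z) of square_tray_center between 0.065 and 0.073 m); the robot touches nothing.
It fails at once if a cell is dropped or slammed down (moves faster than 0.7 m/s less than 17 mm above the bench) ((height (world z) of large_cell_center below 0.057 m and linear speed of large_cell above 0.7 m/s) or (height (world z) of small_cell_center below 0.05 m and linear speed of small_cell above 0.7 m/s) or (height (world z) of flat_cell_center below 0.056 m and linear speed of flat_cell above 0.7 m/s)).
It fails at once if a cell is tipped over (more than 60 degrees from upright) (angle between any of large_cell_center, small_cell_center, flat_cell_center's own z axis and vertical above 1.05 rad).
It fails at once if the glass jar is pushed more than 25 mm from its place (distance of bolt_jar_mid from where it was at the start of the episode above 0.025 m).
It also fails if it takes over 112 s, if anything falls off the work surface, if the arm or the gripper's body presses on something with over 40 N, if the wrist force passes 120 N, or if a joint passes its speed limit or range.

## Working session

There is one attempt and no reset: what is moved stays moved. The work goes in short steps, Python scripts to look and compute and a shell command to move; the robot and the scene stay as the last step left them, time stands still between calls to the robot, and variables do not carry over. Pictures are saved under pics/ and viewed, about 12 in all and at most 16, crops included, and the job is handed in when it is done.

```bash
ls; mkdir -p pics
python3 - <<'E'
from workcell import bot
import cv2,numpy as np
for n in("top","side"):
    p,d=bot.read_camera(n); cv2.imwrite(f"pics/{n}0.png",p)
    c=bot.get_calibration(n); V=np.linalg.inv(c["view"]); print(n,V[:3,3].round(3),V[:3,2].round(3),c["intrinsics"][0])
print(bot.read_state())
E
```

```text
pics
top [0.351 0.058 1.699] [ 0.121  0.003 -0.993] [478.89869085   0.         315.32693153]
side [ 0.124 -1.058  0.726] [ 0.313  0.814 -0.489] [469.2115928    0.         314.17047586]
{'time': 0.1, 'q': array([-1.33083837e+00,  2.64701282e-01,  1.60525967e+00, -5.58987291e-06,
        1.27368030e+00, -3.68790033e-02]), 'joint_vel': array([-0.00043966, -0.00247015, -0.00339771,  0.00020761, -0.00134767,
        0.00010663]), 'joint_torque': array([ 9.14077755e-04, -5.16706109e+01, -3.68589056e+01, -4.10471102e-05,
        6.27846457e-03, -1.39226145e-05]), 'tool_pos': array([ 0.18433936, -0.64865088,  0.23005869]), 'tcp_rot': array([-3.10952634e+00, -4.33188612e-01,  3.34319361e-04]), 'wrist_force': array([ 0.70237142,  0.15365496, -0.39704359]), 'torque': array([-0.01206335,  0.01907412,  0.01157442]), 'width': 1.0016670814709612}
```

View pics/top0.png

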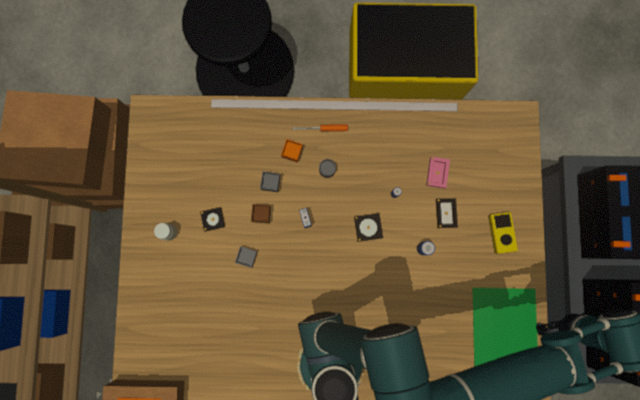

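View pics/side0.png

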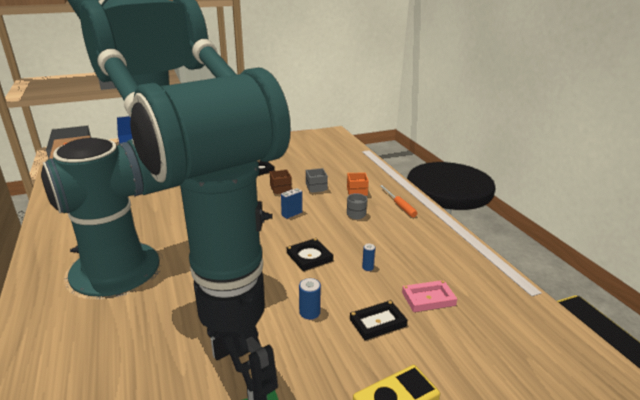

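The top view (up = +x, left = +y) shows these things:
- **Cells:** large (427,247), small (396,192), flat (306,217).
- **Cradles:** large (368,227), small (212,219), flat (446,213). The pink look-alike at (438,172) is not meant.
- **Trays:** grey squares at (271,182) and (246,256), one the stack and one loose, which depth will tell apart. The brown (261,213) and orange (292,150) ones are look-alikes.
- **Others:** round stack (328,168) and jar (164,231).

```bash
cat > h.py <<'E'
from workcell import bot
import cv2,numpy as np
def cloud(n,d):
    c=bot.get_calibration(n);K=np.array(c["intrinsics"]);V=np.linalg.inv(np.array(c["view"]))
    v,u=np.mgrid[:400,:640]
    P=np.stack([(u-K[0,2])/K[0,0]*d,(v-K[1,2])/K[1,1]*d,d,np.ones_like(d)],-1)@V.T
    return P[...,:3]
def rect(P):
    (x,y),s,a=cv2.minAreaRect((P[:,:2]*1000).astype(np.float32)); return np.round([x,y,*s,a],1)
E
python3 - <<'E'
from h import *
p,d=bot.read_camera("top");X=cloud("top",d)
px=dict(big=(427,247),small=(396,192),flat=(306,217),Lc=(368,227),Sc=(212,219),Fc=(446,213),sqA=(271,182),sqB=(246,256),brown=(261,213),orange=(292,150),pink=(438,172),rnd=(328,168),jar=(164,231))
for k,(u,v) in px.items():
    w=X[v-22:v+23,u-22:u+23].reshape(-1,3); w=w[w[:,2]>.012]
    w=w[np.linalg.norm(w[:,:2]-X[v,u,:2],axis=1)<.065]
    zt=np.percentile(w[:,2],90); t=w[w[:,2]>zt-.008]
    print(k,"top z",round(zt,3),"mean",t.mean(0).round(3),"mid",((t.max(0)+t.min(0))/2).round(3),"rect",rect(t),len(t))
for t in ["large_cell_center","small_cell_center","flat_cell_center","square_tray_center","square_stack_top","large_cradle_mouth","small_cradle_mouth","flat_cradle_mouth"]:
    print(t,[(np.round(m["box"]).tolist(),round(m["p"],2)) for m in bot.masks_of("top",t)][:4])
pics=[cv2.resize(p[v-25:v+25,u-25:u+25],(260,260),interpolation=cv2.INTER_CUBIC) for u,v in [(271,182),(246,256),(306,217),(446,213),(212,219),(368,227)]]
cv2.imwrite("pics/crop.png",np.vstack([np.hstack(pics[:3]),np.hstack(pics[3:])]))
E
```

```text
big top z 0.085 mean [ 0.404 -0.316  0.081] mid [ 0.404 -0.317  0.084] rect [ 403.5 -316.9   43.7   44.4    1.3] 135
small top z 0.069 mean [ 0.596 -0.217  0.066] mid [ 0.596 -0.217  0.068] rect [ 596.2 -217.3   25.9   26.9   18.1] 54
flat top z 0.081 mean [0.502 0.098 0.078] mid [0.502 0.098 0.081] rect [501.   98.   61.7  25.   18.1] 102
Lc top z 0.026 mean [ 0.475 -0.125  0.023] mid [ 0.474 -0.124  0.026] rect [ 475.3 -123.7   90.1   89.6    8.9] 298
Sc top z 0.026 mean [0.495 0.426 0.023] mid [0.495 0.427 0.027] rect [495.6 426.6  71.9  72.9  13.6] 223
Fc top z 0.026 mean [ 0.529 -0.4    0.022] mid [ 0.529 -0.4    0.026] rect [ 529.6 -400.4  103.4   70.2    2.4] 251
sqA top z 0.06 mean [0.629 0.225 0.06 ] mid [0.628 0.224 0.062] rect [627.5 223.9  60.8  60.2  83.3] 73
sqB top z 0.037 mean [0.363 0.303 0.035] mid [0.364 0.302 0.036] rect [364.2 302.7  60.3  59.7  73.9] 64
brown top z 0.061 mean [0.514 0.256 0.061] mid [0.515 0.253 0.062] rect [515.  252.9  60.8  59.5  88.4] 75
orange top z 0.06 mean [0.742 0.149 0.059] mid [0.743 0.15  0.06 ] rect [741.3 150.1  61.   62.1  73.1] 8
[... 241 characters left out ...]
mean [0.447 0.579 0.087] mid [0.447 0.579 0.088] rect [447.5 579.1  49.2  51.9  41.8] 184
large_cell_center [([416.0, 239.0, 437.0, 256.0], 0.58)]
small_cell_center [([415.0, 239.0, 436.0, 257.0], 0.37)]
flat_cell_center []
square_tray_center [([237.0, 246.0, 252.0, 268.0], 0.89), ([156.0, 223.0, 179.0, 238.0], 0.43)]
square_stack_top [([283.0, 138.0, 303.0, 160.0], 0.91), ([253.0, 204.0, 273.0, 220.0], 0.88), ([263.0, 170.0, 281.0, 191.0], 0.86), ([319.0, 162.0, 334.0, 180.0], 0.41)]
large_cradle_mouth [([353.0, 214.0, 382.0, 243.0], 0.82)]
small_cradle_mouth [([203.0, 209.0, 223.0, 229.0], 0.78)]
flat_cradle_mouth [([437.0, 197.0, 455.0, 229.0], 0.73), ([428.0, 159.0, 450.0, 187.0], 0.72)]
```

View pics/crop.png

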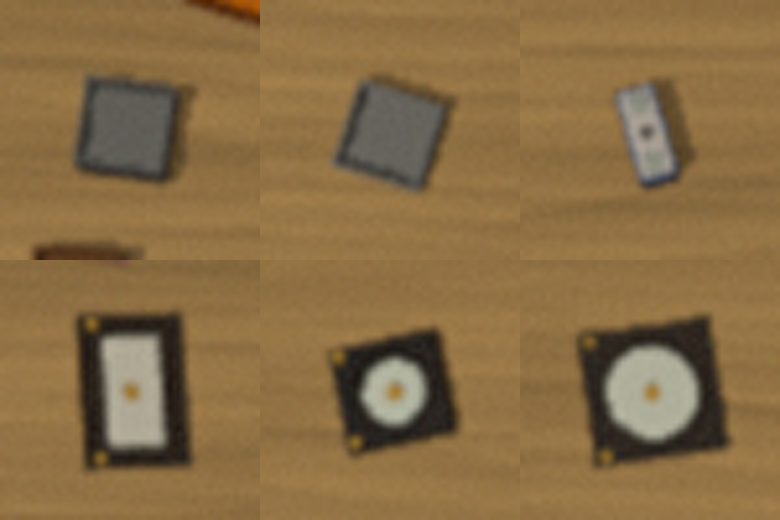

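The networks agree with the layout. The candidates:
- **Grey square at (271,182):** rim at 60 mm, so it is the fixed square stack. Brown (261,213) and orange (292,150) are excluded by colour.
- **Grey square at (246,256):** rim at 35 mm, so it is the loose tray.
- **Flat cradle:** the black block at (446,213), not the pink one.

The crop confirms all three. I'll start with the large cell.

```bash
cat >> h.py <<'E'
from scipy.spatial.transform import Rotation as R
def go(x,y,z,yaw=None):
    """shift/turn for inch to put TCP at x,y,z tool down, tool-x heading yaw (deg, mod 180)"""
    s=bot.read_state();A=R.from_rotvec(s["tcp_rot"]);M=A.as_matrix()
    cur=np.degrees(np.arctan2(M[1,0],M[0,0]))
    if yaw is None: yaw=cur
    yaw=cur+(yaw-cur+90)%180-90
    T=R.from_euler('z',yaw,degrees=True)*R.from_euler('x',180,degrees=True)
    print("t",round(s["time"],1),"tcp",s["tool_pos"].round(3),"yaw",cur.round(1),"q6",s["q"][5].round(2),"w",round(s["width"],2))
    print(" d mm",(A.inv().apply(np.array([x,y,z])-s["tool_pos"])*1000).round(0)," a deg",np.degrees((A.inv()*T).as_rotvec()).round(1))
E
python3 -c "
from h import *
go(.404,-.316,.16);go(.404,-.316,.034)"
```

```text
t 0.6 tcp [ 0.184 -0.649  0.231] yaw 15.9 q6 -0.04 w 1.0
 d mm [ 302. -261.   71.]  a deg [0. 0. 0.]
t 0.6 tcp [ 0.184 -0.649  0.231] yaw 15.9 q6 -0.04 w 1.0
 d mm [ 302. -261.  197.]  a deg [0. 0. 0.]
```

```bash
python3 -m inch '[{"dx":0.302,"dy":-0.261,"dz":0.04,"fingers":1},{"dx":0.302,"dy":-0.261,"dz":0.04,"fingers":1},{"dx":0.302,"dy":-0.261,"dz":0.04,"fingers":1},{"dx":0.302,"dy":-0.261,"dz":0.04,"fingers":1},{"dx":0.302,"dy":-0.261,"dz":0.04,"fingers":1},{"dx":0.302,"dy":-0.261,"dz":0.04,"fingers":1},{"dx":0.302,"dy":-0.261,"dz":0.04,"fingers":1},{"dx":0.302,"dy":-0.261,"dz":0.04,"fingers":1},{"dx":0.302,"dy":-0.261,"dz":0.04,"fingers":1},{"dx":0.302,"dy":-0.261,"dz":0.07,"fingers":1},{"dx":0.302,"dy":-0.261,"dz":0.07,"fingers":1}]'
python3 -c "
from h import *
go(.404,-.316,.034)
p,d=bot.read_camera('side');cv2.imwrite('pics/s1.png',cv2.resize(p[120:370,150:470],None,fx=2.4,fy=2.4))"
```

```text
t 0.6 tcp [ 0.184 -0.649  0.231] yaw 15.9 q6 -0.04 w 1.0
 d mm [ 302. -261.  197.]  a deg [0. 0. 0.]invalid input at $[0]: expected keys dx, dy, dz, ax, ay, az, fingers
```

View pics/s1.png

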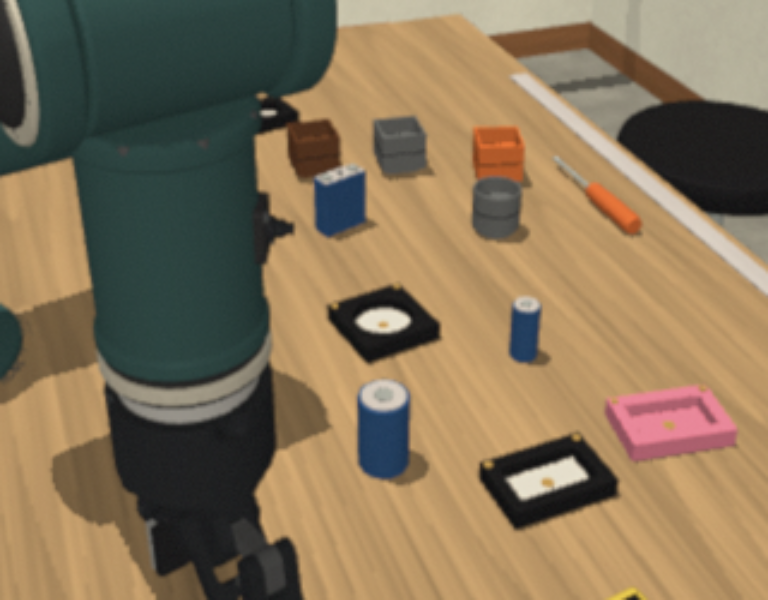

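The call was refused because every row needs all seven keys. The picture shows an unmoved scene, with the large cell at (383,430) in the crop. I'll resend it in full.

```bash
python3 -m inch '[{"dx":0.302,"dy":-0.261,"dz":0.04,"ax":0,"ay":0,"az":0,"fingers":1},{"dx":0.302,"dy":-0.261,"dz":0.04,"ax":0,"ay":0,"az":0,"fingers":1},{"dx":0.302,"dy":-0.261,"dz":0.04,"ax":0,"ay":0,"az":0,"fingers":1},{"dx":0.302,"dy":-0.261,"dz":0.04,"ax":0,"ay":0,"az":0,"fingers":1},{"dx":0.302,"dy":-0.261,"dz":0.04,"ax":0,"ay":0,"az":0,"fingers":1},{"dx":0.302,"dy":-0.261,"dz":0.04,"ax":0,"ay":0,"az":0,"fingers":1},{"dx":0.302,"dy":-0.261,"dz":0.04,"ax":0,"ay":0,"az":0,"fingers":1},{"dx":0.302,"dy":-0.261,"dz":0.04,"ax":0,"ay":0,"az":0,"fingers":1},{"dx":0.302,"dy":-0.261,"dz":0.07,"ax":0,"ay":0,"az":0,"fingers":1},{"dx":0.302,"dy":-0.261,"dz":0.07,"ax":0,"ay":0,"az":0,"fingers":1}]'
python3 -c "
from h import *
go(.404,-.316,.034)
p,d=bot.read_camera('side');cv2.imwrite('pics/s2.png',cv2.resize(p[120:370,150:470],None,fx=2.4,fy=2.4))"
```

```text
time: 1.85
tool_pos: [0.4017, -0.3154, 0.1593]
tcp_rot: [-3.109, -0.432, 0.005]
wrist_force: [-0.4, -0.1, 0.5]
width: 1.0
t 1.9 tcp [ 0.402 -0.315  0.159] yaw 15.8 q6 0.58 w 1.0
 d mm [  2.   2. 125.]  a deg [-0.2  0.2 -0. ]
```

View pics/s2.png

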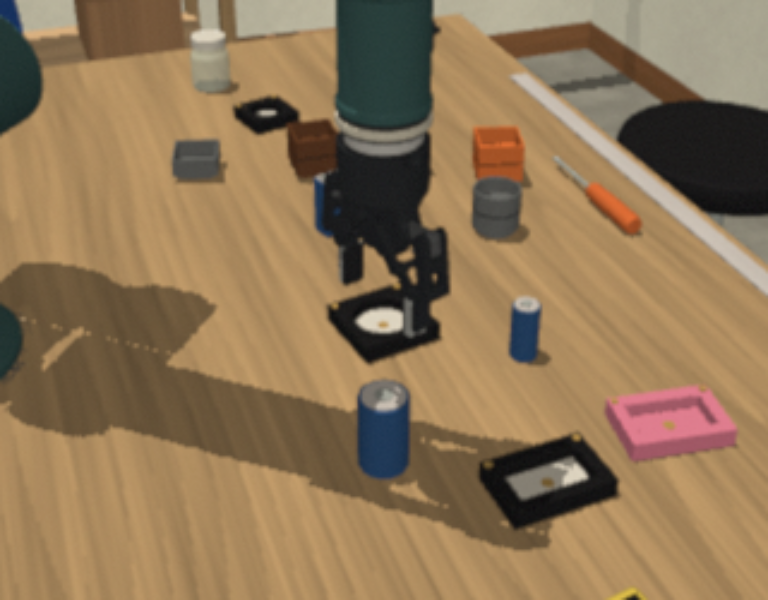

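The gripper is centred above the large cell, with the fingers at about (350,265) and (420,320) and the cell top at (383,395). I'll descend, grip and lift.

```bash
python3 -m inch '[{"dx":0.002,"dy":0.001,"dz":0.04,"ax":0,"ay":0,"az":0,"fingers":1},{"dx":0.002,"dy":0.001,"dz":0.08,"ax":0,"ay":0,"az":0,"fingers":1},{"dx":0.002,"dy":0.001,"dz":0.11,"ax":0,"ay":0,"az":0,"fingers":1},{"dx":0.002,"dy":0.001,"dz":0.127,"ax":0,"ay":0,"az":0,"fingers":1},{"dx":0.002,"dy":0.001,"dz":0.127,"ax":0,"ay":0,"az":0,"fingers":1},{"dx":0.002,"dy":0.001,"dz":0.127,"ax":0,"ay":0,"az":0,"fingers":-1},{"dx":0.002,"dy":0.001,"dz":0.127,"ax":0,"ay":0,"az":0,"fingers":-1},{"dx":0.002,"dy":0.001,"dz":0.127,"ax":0,"ay":0,"az":0,"fingers":-1},{"dx":0.002,"dy":0.001,"dz":0.127,"ax":0,"ay":0,"az":0,"fingers":-1},{"dx":0.002,"dy":0.001,"dz":0.127,"ax":0,"ay":0,"az":0,"fingers":-1},{"dx":0.002,"dy":0.001,"dz":0.127,"ax":0,"ay":0,"az":0,"fingers":-1}]' 50
python3 -c "
from h import *
go(.475,-.124,.112);go(.475,-.124,.039)"
```

```text
time: 3.28
tool_pos: [0.4056, -0.3173, 0.0355]
tcp_rot: [3.111, 0.432, 0.0]
wrist_force: [-0.9, -0.3, 6.5]
width: 0.557
t 3.3 tcp [ 0.406 -0.317  0.035] yaw 15.8 q6 0.58 w 0.56
 d mm [ 119. -167.  -77.]  a deg [0.1 0.  0. ]
t 3.3 tcp [ 0.406 -0.317  0.035] yaw 15.8 q6 0.58 w 0.56
 d mm [ 119. -167.   -4.]  a deg [0.1 0.  0. ]
```

```bash
python3 -m inch '[{"dx":0,"dy":0,"dz":-0.03,"ax":0,"ay":0,"az":0,"fingers":-1},{"dx":0,"dy":0,"dz":-0.07,"ax":0,"ay":0,"az":0,"fingers":-1},{"dx":0.03,"dy":-0.04,"dz":-0.075,"ax":0,"ay":0,"az":0,"fingers":-1},{"dx":0.06,"dy":-0.085,"dz":-0.075,"ax":0,"ay":0,"az":0,"fingers":-1},{"dx":0.09,"dy":-0.125,"dz":-0.075,"ax":0,"ay":0,"az":0,"fingers":-1},{"dx":0.119,"dy":-0.167,"dz":-0.075,"ax":0,"ay":0,"az":0,"fingers":-1},{"dx":0.119,"dy":-0.167,"dz":-0.075,"ax":0,"ay":0,"az":0,"fingers":-1},{"dx":0.119,"dy":-0.167,"dz":-0.075,"ax":0,"ay":0,"az":0,"fingers":-1}]'
python3 -c "
from h import *
go(.475,-.124,.041)
p,d=bot.read_camera('side');cv2.imwrite('pics/s3.png',cv2.resize(p[120:370,150:470],None,fx=2.4,fy=2.4))"
```

```text
time: 4.28
tool_pos: [0.474, -0.124, 0.1099]
tcp_rot: [3.11, 0.434, -0.001]
wrist_force: [0.4, -0.8, -4.2]
width: 0.549
t 4.3 tcp [ 0.474 -0.124  0.11 ] yaw 15.9 q6 0.99 w 0.55
 d mm [ 1.  0. 69.]  a deg [0.1 0.1 0. ]
```

View pics/s3.png

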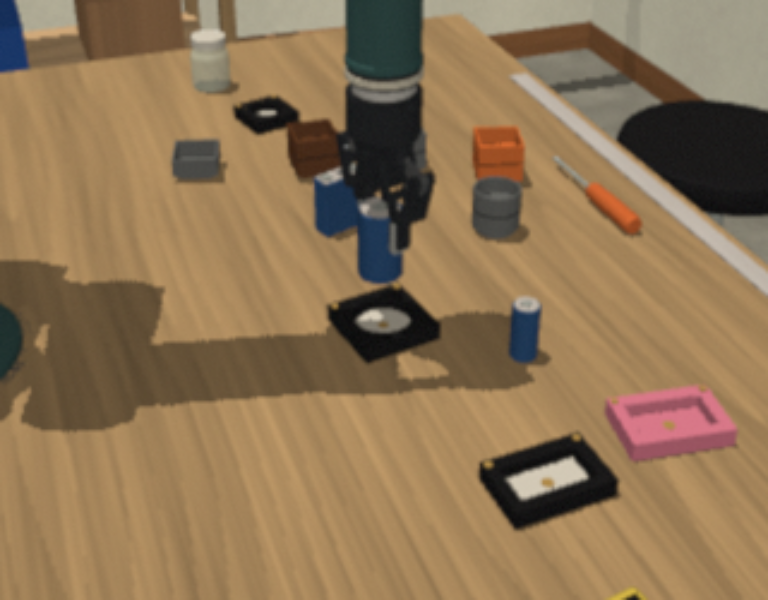

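The cell is held upright at (380,240), directly above the large pocket at (383,321). Next I lower it.

```bash
python3 -m inch '[{"dx":0.001,"dy":0,"dz":0.025,"ax":0,"ay":0,"az":0,"fingers":-1},{"dx":0.001,"dy":0,"dz":0.045,"ax":0,"ay":0,"az":0,"fingers":-1},{"dx":0.001,"dy":0,"dz":0.058,"ax":0,"ay":0,"az":0,"fingers":-1},{"dx":0.001,"dy":0,"dz":0.066,"ax":0,"ay":0,"az":0,"fingers":-1},{"dx":0.001,"dy":0,"dz":0.069,"ax":0,"ay":0,"az":0,"fingers":-1},{"dx":0.001,"dy":0,"dz":0.069,"ax":0,"ay":0,"az":0,"fingers":-1},{"dx":0.001,"dy":0,"dz":0.069,"ax":0,"ay":0,"az":0,"fingers":-1},{"dx":0.001,"dy":0,"dz":0.069,"ax":0,"ay":0,"az":0,"fingers":-1}]'
python3 -c "
from h import *
go(.475,-.124,.14)"
```

```text
time: 5.32
tool_pos: [0.4754, -0.1244, 0.0415]
tcp_rot: [3.11, 0.432, 0.0]
wrist_force: [-0.1, 0.9, -4.0]
width: 0.553
t 5.3 tcp [ 0.475 -0.124  0.041] yaw 15.8 q6 0.99 w 0.55
 d mm [ -0.  -0. -99.]  a deg [0.1 0.  0. ]
```

```bash
python3 -m inch '[{"dx":0,"dy":0,"dz":0.0015,"ax":0,"ay":0,"az":0,"fingers":-1},{"dx":0,"dy":0,"dz":0.0015,"ax":0,"ay":0,"az":0,"fingers":-1},{"dx":0,"dy":0,"dz":0.001,"ax":0,"ay":0,"az":0,"fingers":0.5},{"dx":0,"dy":0,"dz":0.001,"ax":0,"ay":0,"az":0,"fingers":1},{"dx":0,"dy":0,"dz":0.001,"ax":0,"ay":0,"az":0,"fingers":1},{"dx":0,"dy":0,"dz":0.001,"ax":0,"ay":0,"az":0,"fingers":1},{"dx":0,"dy":0,"dz":0.001,"ax":0,"ay":0,"az":0,"fingers":1},{"dx":0,"dy":0,"dz":-0.03,"ax":0,"ay":0,"az":0,"fingers":1},{"dx":0,"dy":0,"dz":-0.08,"ax":0,"ay":0,"az":0,"fingers":1},{"dx":0,"dy":0,"dz":-0.11,"ax":0,"ay":0,"az":0,"fingers":1},{"dx":0,"dy":0,"dz":-0.11,"ax":0,"ay":0,"az":0,"fingers":1}]'
python3 -c "
from h import *
go(.596,-.217,.14);go(.596,-.217,.14,60)"
```

```text
time: 6.7
tool_pos: [0.4778, -0.125, 0.1548]
tcp_rot: [3.107, 0.432, 0.01]
wrist_force: [-0.7, -0.4, 0.2]
width: 0.999
t 6.7 tcp [ 0.478 -0.125  0.155] yaw 15.8 q6 0.99 w 1.0
 d mm [ 89. 121.  16.]  a deg [ 0.3 -0.3 -0. ]
t 6.7 tcp [ 0.478 -0.125  0.155] yaw 15.8 q6 0.99 w 1.0
 d mm [ 89. 121.  16.]  a deg [  0.4  -0.2 -44.2]
```

```bash
python3 -m inch '[{"dx":0.03,"dy":0.04,"dz":0.016,"ax":0,"ay":0,"az":-10,"fingers":1},{"dx":0.06,"dy":0.08,"dz":0.016,"ax":0,"ay":0,"az":-20,"fingers":1},{"dx":0.089,"dy":0.121,"dz":0.016,"ax":0,"ay":0,"az":-30,"fingers":1},{"dx":0.089,"dy":0.121,"dz":0.016,"ax":0,"ay":0,"az":-40,"fingers":1},{"dx":0.089,"dy":0.121,"dz":0.016,"ax":0,"ay":0,"az":-44,"fingers":1},{"dx":0.089,"dy":0.121,"dz":0.016,"ax":0,"ay":0,"az":-44,"fingers":1},{"dx":0.089,"dy":0.121,"dz":0.016,"ax":0,"ay":0,"az":-44,"fingers":1}]'
python3 -c "
from h import *
go(.596,-.217,.03)
p,d=bot.read_camera('side');cv2.imwrite('pics/s4.png',cv2.resize(p[120:370,150:470],None,fx=2.4,fy=2.4))"
```

```text
time: 7.58
tool_pos: [0.5958, -0.2169, 0.1389]
tcp_rot: [2.72, 1.562, 0.005]
wrist_force: [-0.1, 0.4, -1.1]
width: 1.001
t 7.6 tcp [ 0.596 -0.217  0.139] yaw 59.8 q6 0.14 w 1.0
 d mm [ -0.  -0. 109.]  a deg [ 0.4 -0.  -0. ]
```

View pics/s4.png

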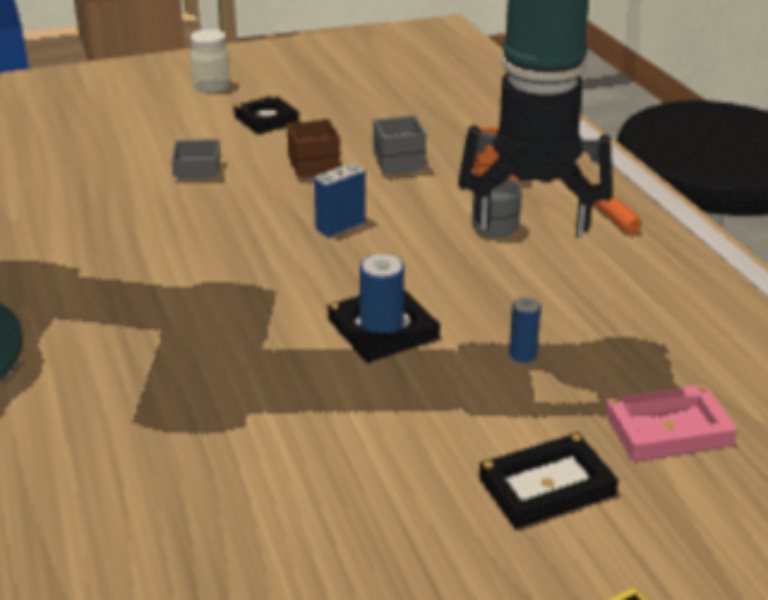

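The large cell stands seated and centred in its cradle at (382,295). The gripper straddles the column above the small cell at (525,330). I'll descend and grip.

```bash
python3 -m inch '[{"dx":0,"dy":0,"dz":0.04,"ax":0,"ay":0,"az":0,"fingers":1},{"dx":0,"dy":0,"dz":0.08,"ax":0,"ay":0,"az":0,"fingers":1},{"dx":0,"dy":0,"dz":0.1,"ax":0,"ay":0,"az":0,"fingers":1},{"dx":0,"dy":0,"dz":0.109,"ax":0,"ay":0,"az":0,"fingers":1},{"dx":0,"dy":0,"dz":0.109,"ax":0,"ay":0,"az":0,"fingers":1},{"dx":0,"dy":0,"dz":0.109,"ax":0,"ay":0,"az":0,"fingers":0},{"dx":0,"dy":0,"dz":0.109,"ax":0,"ay":0,"az":0,"fingers":-1},{"dx":0,"dy":0,"dz":0.109,"ax":0,"ay":0,"az":0,"fingers":-1},{"dx":0,"dy":0,"dz":0.109,"ax":0,"ay":0,"az":0,"fingers":-1},{"dx":0,"dy":0,"dz":0.109,"ax":0,"ay":0,"az":0,"fingers":-1},{"dx":0,"dy":0,"dz":0.109,"ax":0,"ay":0,"az":0,"fingers":-1},{"dx":0,"dy":0,"dz":0.109,"ax":0,"ay":0,"az":0,"fingers":-1}]' 30
python3 -c "
from h import *
go(.495,.427,.19);go(.596,-.217,.19)"
```

```text
time: 9.12
tool_pos: [0.5972, -0.2175, 0.0311]
tcp_rot: [2.718, 1.562, 0.007]
wrist_force: [-0.9, 0.6, 5.8]
width: 0.346
t 9.1 tcp [ 0.597 -0.218  0.031] yaw 59.8 q6 0.14 w 0.35
 d mm [ 506. -411. -162.]  a deg [ 0.4 -0.  -0. ]
t 9.1 tcp [ 0.597 -0.218  0.031] yaw 59.8 q6 0.14 w 0.35
 d mm [  -0.   -0. -159.]  a deg [ 0.4 -0.  -0. ]
```

```bash
python3 -m inch '[{"dx":0,"dy":0,"dz":-0.05,"ax":0,"ay":0,"az":0,"fingers":-1},{"dx":0,"dy":0,"dz":-0.1,"ax":0,"ay":0,"az":0,"fingers":-1},{"dx":0.04,"dy":-0.03,"dz":-0.13,"ax":0,"ay":0,"az":0,"fingers":-1},{"dx":0.506,"dy":-0.411,"dz":-0.13,"ax":0,"ay":0,"az":0,"fingers":-1},{"dx":0.506,"dy":-0.411,"dz":-0.13,"ax":0,"ay":0,"az":0,"fingers":-1},{"dx":0.506,"dy":-0.411,"dz":-0.13,"ax":0,"ay":0,"az":0,"fingers":-1},{"dx":0.506,"dy":-0.411,"dz":-0.13,"ax":0,"ay":0,"az":0,"fingers":-1},{"dx":0.506,"dy":-0.411,"dz":-0.13,"ax":0,"ay":0,"az":0,"fingers":-1},{"dx":0.506,"dy":-0.411,"dz":-0.13,"ax":0,"ay":0,"az":0,"fingers":-1},{"dx":0.506,"dy":-0.411,"dz":-0.13,"ax":0,"ay":0,"az":0,"fingers":-1},{"dx":0.506,"dy":-0.411,"dz":-0.13,"ax":0,"ay":0,"az":0,"fingers":-1},{"dx":0.506,"dy":-0.411,"dz":-0.13,"ax":0,"ay":0,"az":0,"fingers":-1},{"dx":0.506,"dy":-0.411,"dz":-0.13,"ax":0,"ay":0,"az":0,"fingers":-1},{"dx":0.506,"dy":-0.411,"dz":-0.13,"ax":0,"ay":0,"az":0,"fingers":-1},{"dx":0.506,"dy":-0.411,"dz":-0.1,"ax":0,"ay":0,"az":0,"fingers":-1},{"dx":0.506,"dy":-0.411,"dz":-0.07,"ax":0,"ay":0,"az":0,"fingers":-1},{"dx":0.506,"dy":-0.411,"dz":-0.07,"ax":0,"ay":0,"az":0,"fingers":-1},{"dx":0.506,"dy":-0.411,"dz":-0.07,"ax":0,"ay":0,"az":0,"fingers":-1}]'
python3 -c "
from h import *
go(.495,.427,.0365)
p,d=bot.read_camera('side');cv2.imwrite('pics/s5.png',cv2.resize(p[120:270,190:390],None,fx=4,fy=4))"
```

```text
time: 11.38
tool_pos: [0.4968, 0.4264, 0.0988]
tcp_rot: [2.719, 1.561, 0.007]
wrist_force: [0.5, -0.8, -0.7]
width: 0.34
t 11.4 tcp [0.497 0.426 0.099] yaw 59.7 q6 1.21 w 0.34
 d mm [-0. -2. 62.]  a deg [ 0.5 -0.  -0. ]
```

View pics/s5.png

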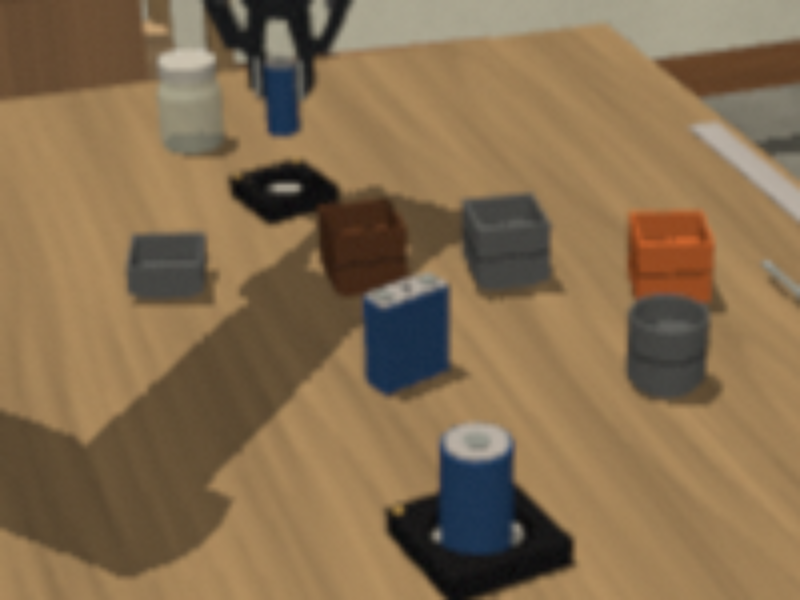

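The small cell is held upright at (283,98), in line with its pocket at (285,187). I'll lower it, release and rise.

```bash
python3 -m inch '[{"dx":0,"dy":-0.002,"dz":0.025,"ax":0,"ay":0,"az":0,"fingers":-1},{"dx":0,"dy":-0.002,"dz":0.045,"ax":0,"ay":0,"az":0,"fingers":-1},{"dx":0,"dy":-0.002,"dz":0.055,"ax":0,"ay":0,"az":0,"fingers":-1},{"dx":0,"dy":-0.002,"dz":0.06,"ax":0,"ay":0,"az":0,"fingers":-1},{"dx":0,"dy":-0.002,"dz":0.063,"ax":0,"ay":0,"az":0,"fingers":-1},{"dx":0,"dy":-0.002,"dz":0.063,"ax":0,"ay":0,"az":0,"fingers":-1},{"dx":0,"dy":-0.002,"dz":0.063,"ax":0,"ay":0,"az":0,"fingers":-1},{"dx":0,"dy":-0.002,"dz":0.063,"ax":0,"ay":0,"az":0,"fingers":0},{"dx":0,"dy":-0.002,"dz":0.063,"ax":0,"ay":0,"az":0,"fingers":1},{"dx":0,"dy":-0.002,"dz":0.063,"ax":0,"ay":0,"az":0,"fingers":1},{"dx":0,"dy":-0.002,"dz":0.063,"ax":0,"ay":0,"az":0,"fingers":1},{"dx":0,"dy":-0.002,"dz":0.063,"ax":0,"ay":0,"az":0,"fingers":1},{"dx":0,"dy":-0.002,"dz":0.063,"ax":0,"ay":0,"az":0,"fingers":1},{"dx":0,"dy":-0.002,"dz":0.03,"ax":0,"ay":0,"az":0,"fingers":1},{"dx":0,"dy":-0.002,"dz":-0.02,"ax":0,"ay":0,"az":0,"fingers":1},{"dx":0,"dy":-0.002,"dz":-0.05,"ax":0,"ay":0,"az":0,"fingers":1},{"dx":0,"dy":-0.002,"dz":-0.05,"ax":0,"ay":0,"az":0,"fingers":1}]'
python3 -c "
from h import *
go(.364,.303,.12,74)"
```

```text
time: 13.55
tool_pos: [0.4972, 0.4298, 0.1537]
tcp_rot: [2.72, 1.562, 0.021]
wrist_force: [-0.5, -0.8, 1.1]
width: 0.999
t 13.6 tcp [0.497 0.43  0.154] yaw 59.7 q6 1.21 w 1.0
 d mm [-177.  -52.   31.]  a deg [  0.7  -0.4 -14.3]
```

```bash
python3 -m inch '[{"dx":-0.06,"dy":-0.017,"dz":0.01,"ax":0,"ay":0,"az":-7,"fingers":1},{"dx":-0.12,"dy":-0.034,"dz":0.02,"ax":0,"ay":0,"az":-14,"fingers":1},{"dx":-0.177,"dy":-0.052,"dz":0.031,"ax":0.5,"ay":0,"az":-14,"fingers":1},{"dx":-0.177,"dy":-0.052,"dz":0.031,"ax":0.5,"ay":0,"az":-14,"fingers":1},{"dx":-0.177,"dy":-0.052,"dz":0.031,"ax":0.5,"ay":0,"az":-14,"fingers":1}]'
python3 -c "
from h import *
p,d=bot.read_camera('side');X=cloud('side',d)
m=bot.masks_of('side','small_cell_center');print([(r['p'],r['box'],np.median(X[r['region']],0).round(3),X[r['region']][:,2].max().round(3)) for r in m[:3]])
go(.364,.303,.002,74)"
```

```text
time: 14.18
tool_pos: [0.3634, 0.303, 0.1198]
tcp_rot: [-2.513, -1.884, -0.013]
wrist_force: [1.0, 0.3, 0.6]
width: 0.999
[(0.71, [345.9, 191.3, 368.5, 219.7], array([0.671, 0.005, 0.043]), np.float64(0.066)), (0.68, [348.7, 302.5, 407.4, 341.2], array([ 0.525, -0.402,  0.016]), np.float64(0.726))]
t 14.3 tcp [0.365 0.304 0.121] yaw 73.7 q6 0.93 w 1.0
 d mm [ -3.  -1. 119.]  a deg [ 0.3 -0.5 -0.3]
```

The network only gave false hits for the small cell (round stack, flat cradle), since the arm hides it, so I'll check it later. Now the tray grip.

```bash
python3 -m inch '[{"dx":-0.002,"dy":-0.001,"dz":0.04,"ax":0.3,"ay":-0.3,"az":0,"fingers":1},{"dx":-0.002,"dy":-0.001,"dz":0.08,"ax":0.3,"ay":-0.3,"az":0,"fingers":1},{"dx":-0.002,"dy":-0.001,"dz":0.105,"ax":0.3,"ay":-0.3,"az":0,"fingers":1},{"dx":-0.002,"dy":-0.001,"dz":0.118,"ax":0.3,"ay":-0.3,"az":0,"fingers":1},{"dx":-0.002,"dy":-0.001,"dz":0.118,"ax":0.3,"ay":-0.3,"az":0,"fingers":1},{"dx":-0.002,"dy":-0.001,"dz":0.118,"ax":0.3,"ay":-0.3,"az":0,"fingers":0.5},{"dx":-0.002,"dy":-0.001,"dz":0.118,"ax":0.3,"ay":-0.3,"az":0,"fingers":-1},{"dx":-0.002,"dy":-0.001,"dz":0.118,"ax":0.3,"ay":-0.3,"az":0,"fingers":-1},{"dx":-0.002,"dy":-0.001,"dz":0.118,"ax":0.3,"ay":-0.3,"az":0,"fingers":-1},{"dx":-0.002,"dy":-0.001,"dz":0.118,"ax":0.3,"ay":-0.3,"az":0,"fingers":-1}]' 25
python3 -c "
from h import *
go(.364,.303,.11,74)
p,d=bot.read_camera('side');cv2.imwrite('pics/s6.png',cv2.resize(p[120:270,190:390],None,fx=4,fy=4))"
```

```text
time: 15.52
tool_pos: [0.3659, 0.3046, 0.0046]
tcp_rot: [-2.512, -1.884, -0.01]
wrist_force: [-0.4, 1.6, 6.3]
width: 0.697
t 15.5 tcp [0.366 0.305 0.005] yaw 73.7 q6 0.92 w 0.7
 d mm [  -1.   -1. -105.]  a deg [ 0.1 -0.4 -0.3]
```

View pics/s6.png

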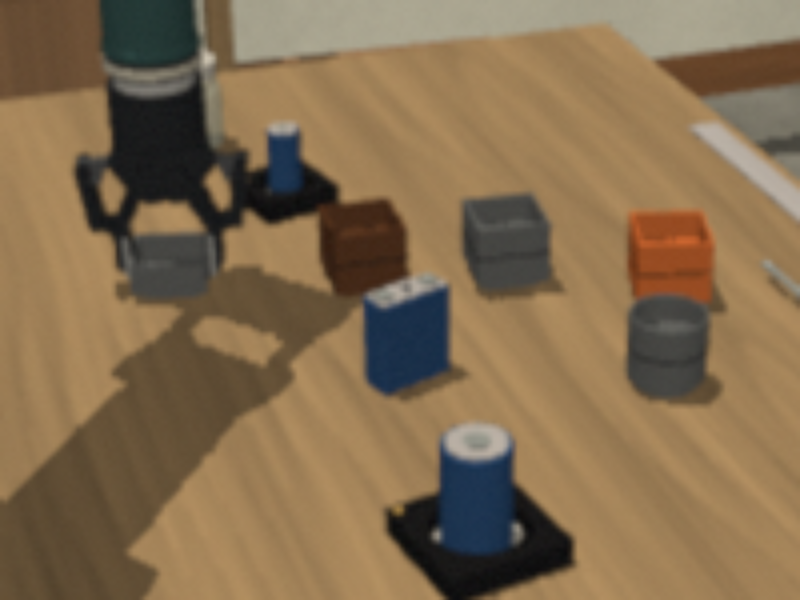

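The small cell is seated in its cradle at (285,165), and the tray is gripped at (170,265) with an opening of 59 mm. I'll lift it over the brown tray to a point above the grey square stack.

```bash
python3 -c "
from h import *
go(.628,.225,.12,83.3)"
python3 -m inch '[{"dx":0,"dy":0,"dz":-0.04,"ax":0,"ay":0,"az":0,"fingers":-1},{"dx":0,"dy":0,"dz":-0.09,"ax":0,"ay":0,"az":0,"fingers":-1},{"dx":0,"dy":0,"dz":-0.115,"ax":0,"ay":0,"az":0,"fingers":-1},{"dx":0,"dy":0,"dz":-0.115,"ax":0,"ay":0,"az":0,"fingers":-1}]'
python3 -c "
from h import *
go(.628,.225,.12,83.3)"
```

```text
t 15.6 tcp [0.366 0.305 0.005] yaw 73.7 q6 0.92 w 0.7
 d mm [  -2.  274. -115.]  a deg [ 0.2 -0.4 -9.6]
time: 16.08
tool_pos: [0.3669, 0.3051, 0.1221]
tcp_rot: [-2.512, -1.884, -0.019]
wrist_force: [-0.5, 0.2, -0.8]
width: 0.698
t 16.1 tcp [0.367 0.305 0.122] yaw 73.7 q6 0.92 w 0.7
 d mm [ -4. 273.   4.]  a deg [ 0.4 -0.6 -9.6]
```

```bash
python3 -m inch '[{"dx":-0.001,"dy":0.05,"dz":0.002,"ax":0,"ay":0,"az":-4,"fingers":-1},{"dx":-0.002,"dy":0.1,"dz":0.002,"ax":0,"ay":0,"az":-9.6,"fingers":-1},{"dx":-0.003,"dy":0.15,"dz":0.002,"ax":0,"ay":0,"az":-9.6,"fingers":-1},{"dx":-0.003,"dy":0.2,"dz":0.002,"ax":0.3,"ay":-0.5,"az":-9.6,"fingers":-1},{"dx":-0.004,"dy":0.25,"dz":0.002,"ax":0.3,"ay":-0.5,"az":-9.6,"fingers":-1},{"dx":-0.004,"dy":0.273,"dz":0.002,"ax":0.3,"ay":-0.5,"az":-9.6,"fingers":-1},{"dx":-0.004,"dy":0.273,"dz":0.002,"ax":0.3,"ay":-0.5,"az":-9.6,"fingers":-1},{"dx":-0.004,"dy":0.273,"dz":0.002,"ax":0.3,"ay":-0.5,"az":-9.6,"fingers":-1},{"dx":-0.004,"dy":0.273,"dz":0.002,"ax":0.3,"ay":-0.5,"az":-9.6,"fingers":-1}]'
python3 -c "
from h import *
go(.628,.225,.058,83.3)
p,d=bot.read_camera('side');X=cloud('side',d)
# front face points of stack and held tray
s=bot.read_state()['tool_pos']
for lo,hi in((.03,.058),(s[2]+.01,s[2]+.025)):
    m=(X[...,2]>lo)&(X[...,2]<hi)&(abs(X[...,0]-.628)<.06)&(abs(X[...,1]-.225)<.06)
    q=X[m]; print(len(q),q.min(0).round(3),q.max(0).round(3),np.percentile(q[:,0],[2,98]).round(4),np.percentile(q[:,1],[5,20,50]).round(4))
cv2.imwrite('pics/s7.png',cv2.resize(p[120:220,250:390],None,fx=5.7,fy=5.7))"
```

```text
time: 17.2
tool_pos: [0.6263, 0.2251, 0.1208]
tcp_rot: [-2.345, -2.089, -0.001]
wrist_force: [0.5, -0.5, 0.4]
width: 0.697
t 17.2 tcp [0.626 0.225 0.121] yaw 83.4 q6 0.42 w 0.7
 d mm [ 0.  2. 63.]  a deg [-0.  -0.   0.1]
266 [0.59  0.187 0.03 ] [0.655 0.26  0.058] [0.5921 0.6532] [0.1898 0.1928 0.1996]
188 [0.581 0.183 0.131] [0.667 0.255 0.146] [0.5837 0.6644] [0.1879 0.1917 0.216 ]
```

View pics/s7.png

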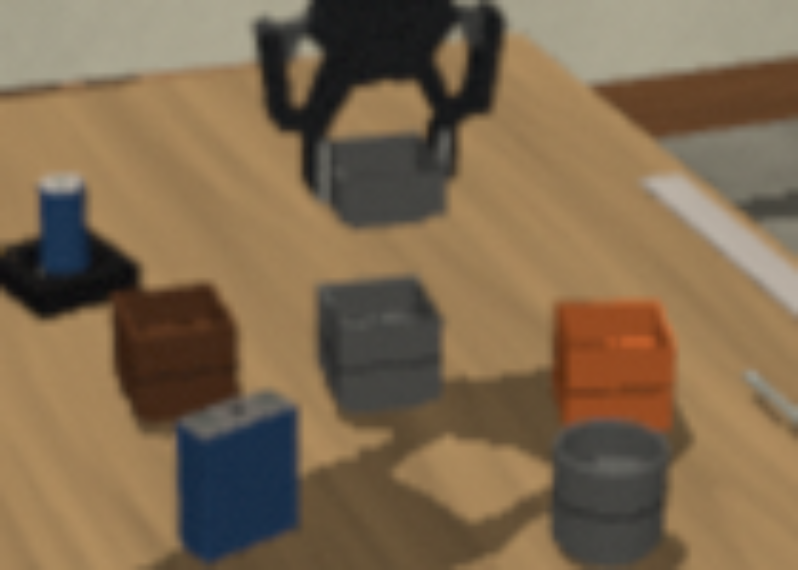

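The tray is held level at (385,180), directly above the grey square stack at (380,345), and depth shows the faces aligned within about 1 mm. I'll lower gently and watch the force.

```bash
python3 -m inch '[{"dx":0.001,"dy":0.0015,"dz":0.025,"ax":0,"ay":0,"az":0,"fingers":-1},{"dx":0.001,"dy":0.0015,"dz":0.045,"ax":0,"ay":0,"az":0,"fingers":-1},{"dx":0.001,"dy":0.0015,"dz":0.053,"ax":0,"ay":0,"az":0,"fingers":-1},{"dx":0.001,"dy":0.0015,"dz":0.058,"ax":0,"ay":0,"az":0,"fingers":-1},{"dx":0.001,"dy":0.0015,"dz":0.061,"ax":0,"ay":0,"az":0,"fingers":-1},{"dx":0.001,"dy":0.0015,"dz":0.063,"ax":0,"ay":0,"az":0,"fingers":-1},{"dx":0.001,"dy":0.0015,"dz":0.063,"ax":0,"ay":0,"az":0,"fingers":-1},{"dx":0.001,"dy":0.0015,"dz":0.063,"ax":0,"ay":0,"az":0,"fingers":-1}]'
```

```text
time: 18.25
tool_pos: [0.6285, 0.2261, 0.0586]
tcp_rot: [-2.346, -2.09, -0.003]
wrist_force: [0.5, 0.4, -0.7]
width: 0.7
```

There is no contact force and the foot is below the rim. I'll lower the last 2 mm, release and rise.

```bash
python3 -m inch '[{"dx":0,"dy":0,"dz":0.002,"ax":0,"ay":0,"az":0,"fingers":-1},{"dx":0,"dy":0,"dz":0.0025,"ax":0,"ay":0,"az":0,"fingers":-1},{"dx":0,"dy":0,"dz":0.0025,"ax":0,"ay":0,"az":0,"fingers":0.7},{"dx":0,"dy":0,"dz":0.0025,"ax":0,"ay":0,"az":0,"fingers":1},{"dx":0,"dy":0,"dz":0.0025,"ax":0,"ay":0,"az":0,"fingers":1},{"dx":0,"dy":0,"dz":0.0025,"ax":0,"ay":0,"az":0,"fingers":1},{"dx":0,"dy":0,"dz":-0.03,"ax":0,"ay":0,"az":0,"fingers":1},{"dx":0,"dy":0,"dz":-0.08,"ax":0,"ay":0,"az":0,"fingers":1},{"dx":0,"dy":0,"dz":-0.1,"ax":0,"ay":0,"az":0,"fingers":1},{"dx":0,"dy":0,"dz":-0.1,"ax":0,"ay":0,"az":0,"fingers":1}]'
python3 -c "
from h import *
go(.501,.098,.155,18.1)"
```

```text
time: 19.5
tool_pos: [0.6298, 0.2265, 0.1608]
tcp_rot: [2.344, 2.089, 0.009]
wrist_force: [-0.4, 0.4, -0.9]
width: 1.002
t 19.5 tcp [0.63  0.226 0.161] yaw 83.4 q6 0.42 w 1.0
 d mm [-142. -113.    5.]  a deg [ 0.2 -0.3 65.3]
```

```bash
python3 -m inch '[{"dx":-0.045,"dy":-0.035,"dz":0.005,"ax":0,"ay":0,"az":10,"fingers":1},{"dx":-0.09,"dy":-0.07,"dz":0.005,"ax":0,"ay":0,"az":20,"fingers":1},{"dx":-0.142,"dy":-0.113,"dz":0.005,"ax":0,"ay":0,"az":30,"fingers":1},{"dx":-0.142,"dy":-0.113,"dz":0.005,"ax":0,"ay":0,"az":40,"fingers":1},{"dx":-0.142,"dy":-0.113,"dz":0.005,"ax":0,"ay":0,"az":50,"fingers":1},{"dx":-0.142,"dy":-0.113,"dz":0.005,"ax":0,"ay":0,"az":60,"fingers":1},{"dx":-0.142,"dy":-0.113,"dz":0.005,"ax":0,"ay":0,"az":65.3,"fingers":1},{"dx":-0.142,"dy":-0.113,"dz":0.005,"ax":0,"ay":0,"az":65.3,"fingers":1},{"dx":-0.142,"dy":-0.113,"dz":0.005,"ax":0,"ay":0,"az":65.3,"fingers":1}]'
python3 -c "
from h import *
go(.502,.098,.034,18.1)
p,d=bot.read_camera('side');X=cloud('side',d)
m=(X[...,2]>.081)&(X[...,2]<.1)&(abs(X[...,0]-.628)<.05)&(abs(X[...,1]-.225)<.05)
q=X[m];print('tray rim',len(q),q.min(0).round(3),q.max(0).round(3),rect(q))
cv2.imwrite('pics/s8.png',cv2.resize(p[120:270,190:390],None,fx=4,fy=4))"
```

```text
time: 20.62
tool_pos: [0.5003, 0.0983, 0.1534]
tcp_rot: [-3.1, -0.496, -0.005]
wrist_force: [0.5, 0.9, 0.7]
width: 0.997
t 20.6 tcp [0.5   0.098 0.153] yaw 18.2 q6 1.4 w 1.0
 d mm [  1.   1. 119.]  a deg [-0.1 -0.2  0.1]
tray rim 113 [0.594 0.187 0.081] [0.66  0.258 0.091] [626.3 222.4  67.6  60.7  83. ]
```

View pics/s8.png

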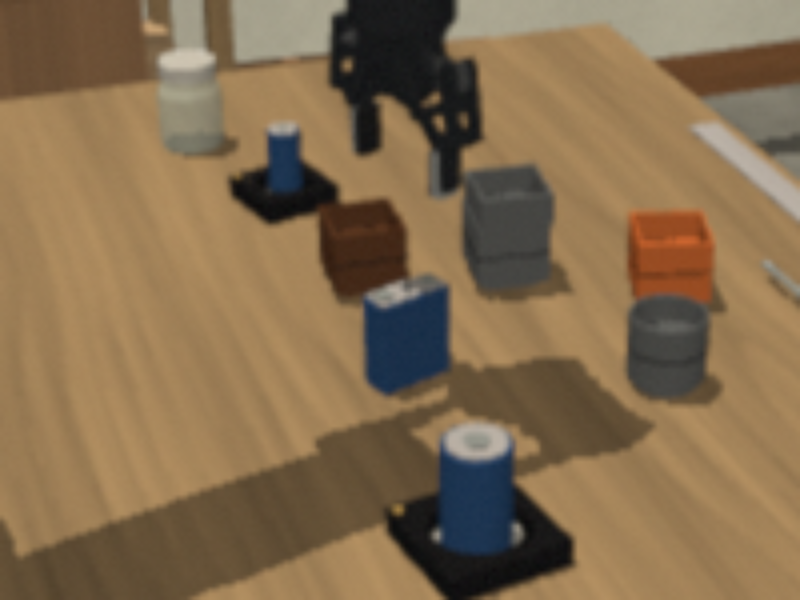

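The tray is nested flush on the grey stack at (508,225), with its rim near 86 mm, and the gripper is above the flat cell at (405,335). I'll descend and grip.

```bash
python3 -m inch '[{"dx":0.001,"dy":0,"dz":0.04,"ax":0,"ay":0,"az":0,"fingers":1},{"dx":0.001,"dy":0,"dz":0.08,"ax":0,"ay":0,"az":0,"fingers":1},{"dx":0.001,"dy":0,"dz":0.105,"ax":0,"ay":0,"az":0,"fingers":1},{"dx":0.001,"dy":0,"dz":0.119,"ax":0,"ay":0,"az":0,"fingers":1},{"dx":0.001,"dy":0,"dz":0.119,"ax":0,"ay":0,"az":0,"fingers":1},{"dx":0.001,"dy":0,"dz":0.119,"ax":0,"ay":0,"az":0,"fingers":0},{"dx":0.001,"dy":0,"dz":0.119,"ax":0,"ay":0,"az":0,"fingers":-0.3},{"dx":0.001,"dy":0,"dz":0.119,"ax":0,"ay":0,"az":0,"fingers":-1},{"dx":0.001,"dy":0,"dz":0.119,"ax":0,"ay":0,"az":0,"fingers":-1},{"dx":0.001,"dy":0,"dz":0.119,"ax":0,"ay":0,"az":0,"fingers":-1},{"dx":0.001,"dy":0,"dz":0.119,"ax":0,"ay":0,"az":0,"fingers":-1},{"dx":0.001,"dy":0,"dz":0.119,"ax":0,"ay":0,"az":0,"fingers":-1}]' 45
python3 -c "
from h import *
go(.529,-.4,.19,2.4)"
```

```text
time: 22.18
tool_pos: [0.5026, 0.099, 0.0356]
tcp_rot: [-3.101, -0.496, -0.008]
wrist_force: [-0.9, -0.0, 6.5]
width: 0.297
t 22.2 tcp [0.503 0.099 0.036] yaw 18.2 q6 1.4 w 0.3
 d mm [-130.  482. -156.]  a deg [-0.1 -0.3 15.8]
```

```bash
python3 -m inch '[{"dx":0,"dy":0,"dz":-0.05,"ax":0,"ay":0,"az":0,"fingers":-1},{"dx":0,"dy":0,"dz":-0.1,"ax":0,"ay":0,"az":0,"fingers":-1},{"dx":0,"dy":0,"dz":-0.13,"ax":0,"ay":0,"az":0,"fingers":-1},{"dx":-0.013,"dy":0.048,"dz":-0.13,"ax":0,"ay":0,"az":4,"fingers":-1},{"dx":-0.13,"dy":0.482,"dz":-0.13,"ax":0,"ay":0,"az":10,"fingers":-1},{"dx":-0.13,"dy":0.482,"dz":-0.13,"ax":0,"ay":0,"az":15.8,"fingers":-1},{"dx":-0.13,"dy":0.482,"dz":-0.13,"ax":0,"ay":0,"az":15.8,"fingers":-1},{"dx":-0.13,"dy":0.482,"dz":-0.13,"ax":0,"ay":0,"az":15.8,"fingers":-1},{"dx":-0.13,"dy":0.482,"dz":-0.13,"ax":0,"ay":0,"az":15.8,"fingers":-1},{"dx":-0.13,"dy":0.482,"dz":-0.13,"ax":0,"ay":0,"az":15.8,"fingers":-1},{"dx":-0.13,"dy":0.482,"dz":-0.13,"ax":0,"ay":0,"az":15.8,"fingers":-1},{"dx":-0.13,"dy":0.482,"dz":-0.13,"ax":0,"ay":0,"az":15.8,"fingers":-1},{"dx":-0.13,"dy":0.482,"dz":-0.1,"ax":0,"ay":0,"az":15.8,"fingers":-1},{"dx":-0.13,"dy":0.482,"dz":-0.07,"ax":0,"ay":0,"az":15.8,"fingers":-1},{"dx":-0.13,"dy":0.482,"dz":-0.07,"ax":0,"ay":0,"az":15.8,"fingers":-1},{"dx":-0.13,"dy":0.482,"dz":-0.07,"ax":0,"ay":0,"az":15.8,"fingers":-1}]'
python3 -c "
from h import *
go(.529,-.4,.0412,2.4)
p,d=bot.read_camera('side');cv2.imwrite('pics/s9.png',cv2.resize(p[210:360,290:490],None,fx=4,fy=4))"
```

```text
time: 24.18
tool_pos: [0.5293, -0.3992, 0.1049]
tcp_rot: [-3.138, -0.066, -0.008]
wrist_force: [0.0, -0.3, -1.7]
width: 0.301
t 24.2 tcp [ 0.529 -0.399  0.105] yaw 2.4 q6 0.84 w 0.3
 d mm [-1.  1. 64.]  a deg [-0.1 -0.3 -0. ]
```

View pics/s9.png

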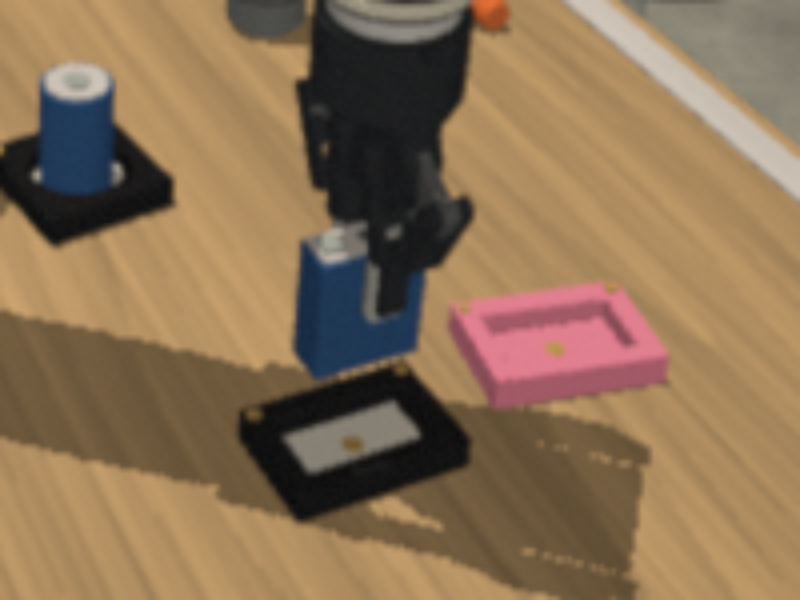

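The flat cell is held upright at (360,300), above and parallel to the black pocket at (352,440). I'll lower it and check contact.

```bash
python3 -m inch '[{"dx":-0.001,"dy":0.001,"dz":0.025,"ax":0,"ay":0,"az":0,"fingers":-1},{"dx":-0.001,"dy":0.001,"dz":0.043,"ax":0,"ay":0,"az":0,"fingers":-1},{"dx":-0.001,"dy":0.001,"dz":0.054,"ax":0,"ay":0,"az":0,"fingers":-1},{"dx":-0.001,"dy":0.001,"dz":0.061,"ax":0,"ay":0,"az":0,"fingers":-1},{"dx":-0.001,"dy":0.001,"dz":0.064,"ax":0,"ay":0,"az":0,"fingers":-1},{"dx":-0.001,"dy":0.001,"dz":0.065,"ax":0,"ay":0,"az":0,"fingers":-1},{"dx":-0.001,"dy":0.001,"dz":0.065,"ax":0,"ay":0,"az":0,"fingers":-1},{"dx":-0.001,"dy":0.001,"dz":0.065,"ax":0,"ay":0,"az":0,"fingers":-1}]'
```

```text
time: 25.22
tool_pos: [0.5296, -0.401, 0.0414]
tcp_rot: [-3.14, -0.066, -0.011]
wrist_force: [-1.5, -0.4, -2.0]
width: 0.299
```

```bash
python3 -m inch '[{"dx":0,"dy":0,"dz":0.001,"ax":0,"ay":0,"az":0,"fingers":-1},{"dx":0,"dy":0,"dz":0.001,"ax":0,"ay":0,"az":0,"fingers":-1},{"dx":0,"dy":0,"dz":0.001,"ax":0,"ay":0,"az":0,"fingers":-0.2},{"dx":0,"dy":0,"dz":0.001,"ax":0,"ay":0,"az":0,"fingers":0.3},{"dx":0,"dy":0,"dz":0.001,"ax":0,"ay":0,"az":0,"fingers":1},{"dx":0,"dy":0,"dz":0.001,"ax":0,"ay":0,"az":0,"fingers":1},{"dx":0,"dy":0,"dz":0.001,"ax":0,"ay":0,"az":0,"fingers":1},{"dx":0,"dy":0,"dz":-0.03,"ax":0,"ay":0,"az":0,"fingers":1},{"dx":0,"dy":0,"dz":-0.08,"ax":0,"ay":0,"az":0,"fingers":1},{"dx":0,"dy":0,"dz":-0.14,"ax":0,"ay":0,"az":0,"fingers":1},{"dx":-0.05,"dy":0.05,"dz":-0.18,"ax":0,"ay":0,"az":0,"fingers":1},{"dx":-0.3,"dy":0.25,"dz":-0.18,"ax":0,"ay":0,"az":0,"fingers":1},{"dx":-0.3,"dy":0.25,"dz":-0.18,"ax":0,"ay":0,"az":0,"fingers":1},{"dx":-0.3,"dy":0.25,"dz":-0.18,"ax":0,"ay":0,"az":0,"fingers":1},{"dx":-0.3,"dy":0.25,"dz":-0.18,"ax":0,"ay":0,"az":0,"fingers":1},{"dx":-0.3,"dy":0.25,"dz":-0.18,"ax":0,"ay":0,"az":0,"fingers":1},{"dx":-0.3,"dy":0.25,"dz":-0.18,"ax":0,"ay":0,"az":0,"fingers":1},{"dx":-0.3,"dy":0.25,"dz":-0.18,"ax":0,"ay":0,"az":0,"fingers":1},{"dx":-0.3,"dy":0.25,"dz":-0.18,"ax":0,"ay":0,"az":0,"fingers":1}]'
python3 - <<'E'
from h import *
p,d=bot.read_camera("top");X=cloud("top",d)
for k,x,y,z in (("large",.475,-.124,.055),("small",.495,.427,.045),("flat",.529,-.4,.05),("tray",.628,.224,.075),("jar",.447,.579,.06)):
    q=X[(abs(X[...,0]-x)<.05)&(abs(X[...,1]-y)<.05)&(X[...,2]>z)];t=q[q[:,2]>np.percentile(q[:,2],90)-.012]
    print(k,"off mm",(rect(t)[:2]-[x*1000,y*1000]).round(1),rect(t)[2:],"top",np.median(t[:,2]).round(3),len(t))
s,_=bot.read_camera("side")
a=cv2.resize(p[120:280,150:470],(800,400));b=cv2.resize(s[120:370,150:470],None,fx=2.4,fy=2.4)
cv2.imwrite("pics/f1.png",a);cv2.imwrite("pics/f2.png",b)
E
```

```text
time: 27.6
tool_pos: [0.2402, -0.6625, 0.2188]
tcp_rot: [-3.139, -0.067, -0.012]
wrist_force: [-0.2, -0.5, 0.1]
width: 0.998
large off mm [-0.6 -0.1] [44.7 44.4  0.3] top 0.085 153
small off mm [ 2.6 -1.5] [24.8 29.2  0.5] top 0.071 61
flat off mm [-2.4  0.4] [59.4 27.5  0.2] top 0.081 138
tray off mm [ 1.8 -0.7] [61.4 61.1 83.3] top 0.086 78
jar off mm [0.1 0.4] [48.7 51.3 53.4] top 0.087 188
```

View pics/f1.png

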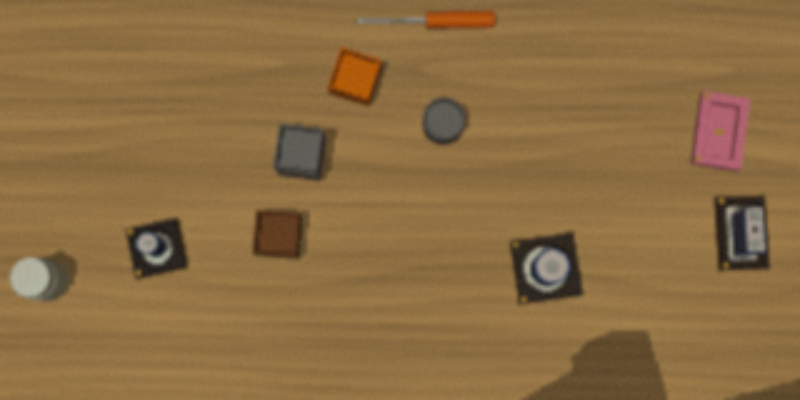

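View pics/f2.png

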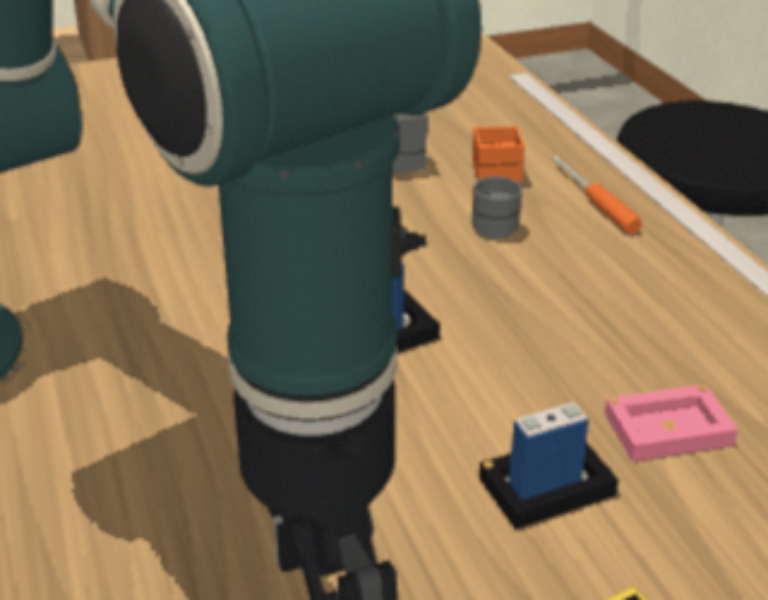

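The top view shows every cell in its matching pocket: small (150,245), large (550,265), flat (747,232). The tray is square on the grey stack at (302,152) and the jar is unmoved at (32,278). The side view shows the flat cell upright and seated, and the arm clear of everything.

```bash
python3 -c "
from workcell import bot
print(bot.finish_job())"
```

```text
the job is handed in; nothing more can be done
None
```

All three cells are standing in their matching black cradles, and the loose square tray is nested open side up on the grey square stack. I handed the job in at about 28 s of the 112 s allowed; `finish_job()` gives no verdict.

| Part | Horizontal offset (limit) | Top height measured (expected when seated) |
|---|---|---|
| Large cell | 0.6 mm (13 mm) | 85 mm (85 mm) |
| Small cell | 3 mm (13 mm) | 71 mm (71 mm) |
| Flat cell | 2.4 mm (13 mm) | 81 mm (79 mm body, 83 mm terminals) |
| Square tray | 2 mm (8 mm) | 86 mm (86 mm) |

In the last top-camera check the jar was within 0.5 mm of where it started, and the arm had pulled back clear of everything. I judged uprightness from the pictures and top heights, not as a measured angle.

- **Refused move:** the first move call was refused because its rows lacked some keys; nothing moved.
- **Detection networks:** the one detection check of the small cell after placing it returned only false hits, because the arm hid it. I confirmed it from later pictures and the depth measurement instead.

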